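# Shut the open pipette-tip boxes

### The job

Three pipette-tip boxes stand on the bench: two have their clear lids standing open, the third is shut. Push both open lids over with the fingertips until they are fully shut, without lifting the boxes or shoving them out of their places. Leave the shut box and the other things on the bench where they are.

Things in the scene. Friction and masses are not known exactly. Their poses are not given: they have to be found in the camera images.
- box_a: Tip box with blue base; starts open. Loose, 0.35 to 0.7 kg, 89 x 118 x 77 mm when shut. Origin: centre of underside; x from front to rear (hinge side, away from the robot), y along the width, z up. Base 42 mm high. Hinge axis along y at x = +43, z = 44 mm. Shut, the lid's top is at z = 77 mm; fully open the lid leans back, up to z = 124 and x = +104 mm.
- box_a_lid (a joint): clear lid of box_a, a hollow cap 83 mm deep, 118 wide, 33 high, walls 2 mm. 0 = shut, grows as it opens, 1.92 rad = leaning back on its stop. Light hinge (about 0.02 N m) whose friction roughly holds the lid at any angle, so it must be pushed all the way down.
- box_b: Tip box with yellow base; starts open. Loose, 0.35 to 0.7 kg, 89 x 118 x 77 mm when shut. Origin: centre of underside; x from front to rear (hinge side, away from the robot), y along the width, z up. Base 42 mm high. Hinge axis along y at x = +43, z = 44 mm. Shut, the lid's top is at z = 77 mm; fully open the lid leans back, up to z = 124 and x = +104 mm.
- box_b_lid (a joint): clear lid of box_b, a hollow cap 83 mm deep, 118 wide, 33 high, walls 2 mm. 0 = shut, grows as it opens, 1.92 rad = leaning back on its stop. Light hinge (about 0.02 N m) whose friction roughly holds the lid at any angle, so it must be pushed all the way down.
- box_c: Tip box with blue base; starts shut, to be left alone. Loose, 0.35 to 0.7 kg, 89 x 118 x 77 mm when shut. Origin: centre of underside; x from front to rear (hinge side, away from the robot), y along the width, z up. Base 42 mm high. Hinge axis along y at x = +43, z = 44 mm. Shut, the lid's top is at z = 77 mm; fully open the lid leans back, up to z = 124 and x = +104 mm.
- box_c_lid (a joint): clear lid of box_c, a hollow cap 83 mm deep, 118 wide, 33 high, walls 2 mm. 0 = shut, grows as it opens, 1.92 rad = leaning back on its stop. Light hinge (about 0.02 N m) whose friction roughly holds the lid at any angle, so it must be pushed all the way down.
- pen: bystander: marker pen lying on the bench, 15 x 129 x 15 mm, long along its y; origin at the middle of its underside
- roll: bystander: roll of tape lying flat, 82 mm across, 19 mm high; origin at the centre of its underside
- kitchen_timer: bystander: small timer lying flat, 64 x 66 x 19 mm; origin at the centre of its underside
- vial: bystander: small bottle standing upright, 43 mm across, 86 mm high; origin at the centre of its underside
Mind the look-alikes: they are no part of the job. What is shaped like the box_a but orange is not meant.

How it is judged:
At the end, for the whole second after the job is handed in: All three lids shut to within 0.06 rad; the two boxes that were open stand level and at rest within 25 mm of where they began; the shut box and the four bystanders are within 20 mm of theirs (value of joint each of box_a_lid, box_b_lid, box_c_lid below 0.06 rad and distance of each of box_a, box_b from where it was at the start of the episode below 0.025 m and angle between each of box_a, box_b, box_c's own z axis and vertical below 0.08 rad and distance of each of box_c, pen, roll, kitchen_timer, vial from where it was at the start of the episode below 0.02 m and linear speed of each of box_a, box_b, box_c below 0.02 m/s); the robot touches nothing.
It fails at once if a tip box is lifted or tipped (height (world z) of any of box_a, box_b, box_c above 0.012 m or angle between any of box_a, box_b, box_c's own z axis and vertical above 0.2 rad).
It fails at once if the shut box is opened or moved 20 mm (value of joint box_c_lid above 0.2 rad or distance of box_c from where it was at the start of the episode above 0.02 m).
It fails at once if an open box is shoved 40 mm or more (distance of any of box_a, box_b from where it was at the start of the episode above 0.04 m).
It fails at once if a bystander is moved 20 mm or picked up (distance of any of pen, roll, kitchen_timer, vial from where it was at the start of the episode above 0.02 m).
It also fails if it takes over 54 s, if anything falls off the work surface, if the arm or the gripper's body presses on something with over 40 N, if the wrist force passes 120 N, or if a joint passes its speed limit or range.

### The arm

A 6-joint arm with a two-finger parallel gripper is mounted at the origin on a cart in front of the work surface, level with it; the furniture and walls round the work are solid. World frame = base frame: x ahead of the robot, y to its left, z up, the work surface at z = 0. Lengths are in m, angles in rad, forces in N, time in s.
With the tool pointing down it reaches from about 0.35 to 0.8 m from the base axis. Payload 7.3 kg.
Tool frame: the origin (TCP) lies between the finger pads; the fingertips stand 25 mm ahead of it and the grasp point (between the pads) lies 6 mm ahead of it (r.tip_extent is the distance from the TCP to the fingertips, in m); z points along the fingers, y is the line along which they close (so a half turn about z gives the same grasp; the last joint's range is limited). The gripper opens to 85 mm and grips with 20 to 120 N. Pads are 22 mm wide; open, the fingers measure 114 mm over their backs; the gripper's body (76 mm by 85 mm) begins 54 mm behind the grasp point. The pads swing forward as they close: fully open they stand 13 mm farther back than shut.
Start: joints at [1.07, 0.342, 1.524, -0, 1.275, -0.146], TCP at [0.182, 0.492, 0.256] pointing down, gripper open.
Joint ranges: [-2.53, 2.53], [-0.77, 2.02], [0.04, 2.7], [-1, 4.14], [0.28, 2.66], [-3.11, 3.11]. Speed limits (rad/s): [2.57, 2.57, 3.14, 3.14, 3.14, 3.14].

### API

Orientations are given as a unit quaternion [x, y, z, w].
In Python, from workcell import r, command_gripper, optics gives the robot as it stands. The module is installed in compiled form; this text tells all that it offers. Calls block until the motion is done:
- r.reach(position, orientation): joint-space move of the TCP to a pose.
- r.move_straight(position, orientation=None, speed=0.15, max_force=None): straight line of the TCP; orientation=None keeps the orientation; speed is the mean speed in m/s. With max_force (N) it stops when the force on the tool has changed by that much, and returns True; else False.
- r.movej(angles): joint-space move.
- command_gripper(opening, force=None): finger opening in m; force is the grip in N (None keeps the last); returns when the fingers have stopped.
- r.hold(seconds).
- r.solve_ik(position, orientation): joint angles nearest the present ones, or None.
- r.read_state(): the state.
- optics.get_image(name): name is "side" or "top"; returns (picture, depth): 384x512x3 uint8, red, green, blue; 384x512 float32, m along the optical axis (not along the pixel's ray), 0 where there is no reading.
- optics.camera_model(name): a dict with "K" (3x3 intrinsics, pixels), "R" (3x3) and "t" (3): a world point X has camera coordinates R X + t. Camera axes: x right, y down, z forward; pixel columns grow to the right and rows downward; lengths in m; the calibration is good to about 2 mm. A picture is of the moment at which its call begins. camera_model takes no time and is no camera call.
A pose or a line that the arm cannot do raises r.PlanningError and nothing moves.
- r.finish_job(): hands the job in; it is judged then, once.
The state is a dict: "time_s": time; "joint_positions": joint angles; "dq": joint speeds; "tau": joint torques, N m; "eef_pos": TCP position; "eef_rot": TCP orientation; "contact_force": force on the tool from outside, world axes, zero at the start; "torque": the same for the moment, N m; "grip_width": finger opening in m; "grip_force": force on a finger pad.
Only numpy, scipy, OpenCV 4.12 (cv2) and the standard library are available. Lean on these libraries where they do the work, as an engineer would, in place of code of your own. Each camera call takes 0.05 s, during which the arm holds its last target. There are 200 camera calls.

## Working session

There is one attempt and no reset: what is moved stays moved. The work goes in short steps, each a Python script; the robot and the scene stay as the last script left them, time stands still between calls to the robot, and variables do not carry over. Pictures are saved under pics/ and viewed, at most 10 in all, crops included, and the job is handed in when it is done.

```bash
mkdir -p pics; python3 - <<'E'
from workcell import r,optics
import cv2,numpy as np
for n in("top","side"):
    p,d=optics.get_image(n);np.savez(n,p=p,d=d,**optics.camera_model(n))
    m=optics.camera_model(n);print(n,-m["R"].T@m["t"],m["R"][2],m["K"][0])
    cv2.imwrite(f"pics/{n}0.png",p[:,:,::-1])
print(r.read_state()["time_s"],r.read_state()["eef_rot"],r.tip_extent)
E
```

```text
top [0.28124146 0.12171546 1.45755418] [ 0.1588196   0.01272326 -0.98722563] [405.40584144   0.         255.57951563]
side [ 0.22307597 -1.12843079  0.74041068] [ 0.20032609  0.85679058 -0.47516246] [407.65112271   0.         260.30477516]
0.1 [ 1.76471870e-01  9.84305459e-01 -6.30739842e-04 -2.11996425e-04] 0.025
```

View pics/top0.png

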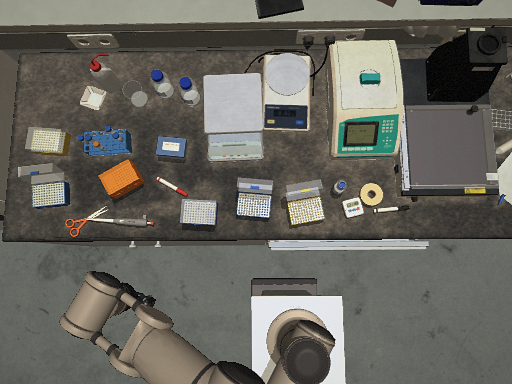

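View pics/side0.png

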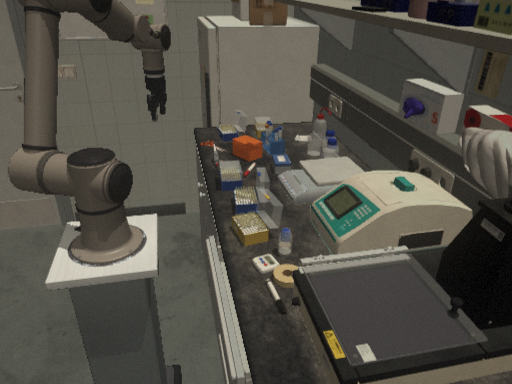

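The top view shows these candidates:
- **Blue boxes:** an open one at (254,198), a shut one at (198,212), and another open one at (50,185).
- **Yellow boxes:** an open one at (306,202) and another at (47,140).
- **Orange look-alike:** at (120,180).

The boxes at far left lie about 0.9 m to the side, out of reach, so they're background. I take (254,198) as box_a, (306,202) as box_b and (198,212) as box_c. An enlarged crop and the depth data should confirm this.

```bash
cat > h.py <<'E'
import numpy as np,cv2
def load(n): return dict(np.load(n+".npz"))
def cloud(f):
    v,u=np.mgrid[:384,:512]; d=f["d"]
    c=np.stack([u*d,v*d,d],-1)@np.linalg.inv(f["K"]).T
    return (c-f["t"])@f["R"]
E
python3 - <<'E'
from h import *
f=load("top");P=cloud(f);p=f["p"]
im=cv2.resize(p[165:235,165:415],None,fx=3.2,fy=3.2,interpolation=cv2.INTER_CUBIC)[:,:,::-1]
g=load("side");im2=cv2.resize(g["p"][150:260,200:320],None,fx=4,fy=4,interpolation=cv2.INTER_CUBIC)[:,:,::-1]
c=np.zeros((im.shape[0]+340,800,3),np.uint8);c[:im.shape[0]]=im
s=cv2.resize(im2,None,fx=.77,fy=.77);c[im.shape[0]:im.shape[0]+s.shape[0],:s.shape[1]]=s[:c.shape[0]-im.shape[0]]
cv2.imwrite("pics/crop1.png",c)
for n,F in(("top",f),("side",g)):
  Q=cloud(F);hsv=cv2.cvtColor(F["p"],cv2.COLOR_RGB2HSV)
  reg=(Q[...,0]>.35)&(Q[...,0]<.75)&(abs(Q[...,1])<.6)&(Q[...,2]<.2)&(F["d"]>0)
  for col,lo,hi in(("blue",(105,110,40),(125,255,255)),("yel",(18,90,60),(32,255,255))):
    m=cv2.inRange(hsv,lo,hi)&(reg*255).astype(np.uint8)
    k,L,st,ce=cv2.connectedComponentsWithStats(m)
    for i in range(1,k):
      if st[i,4]>25: 
        q=Q[L==i];print(n,col,ce[i].round(),st[i,4],q.min(0).round(3),q.max(0).round(3))
# top faces and raised things: minarearect of points at height 25..85mm in top view
for nm,z0,z1 in(("base",.03,.06),("shut",.065,.085),("lid",.09,.15),("low",.008,.025)):
  m=((P[...,2]>z0)&(P[...,2]<z1)&(P[...,0]>.33)&(P[...,0]<.75)&(abs(P[...,1])<.5)).astype(np.uint8)
  k,L,st,ce=cv2.connectedComponentsWithStats(m)
  for i in range(1,k):
    if st[i,4]>25:
      q=P[L==i];R=cv2.minAreaRect(q[:,:2].astype(np.float32)*1000)
      print(nm,ce[i].round(),st[i,4],np.round(R[0]),np.round(R[1]),round(R[2],1),"z",np.median(q[:,2]).round(3),q[:,2].max().round(3))
E
```

```text
top blue [342. 185.] 28 [ 0.516 -0.167  0.074] [ 0.537 -0.15   0.087]
top yel [371. 194.] 341 [ 0.464 -0.314  0.   ] [ 0.544 -0.232  0.029]
top yel [469. 190.] 65 [ 0.492 -0.6    0.093] [ 0.51  -0.555  0.122]
top yel [305. 190.] 30 [ 0.495 -0.045  0.044] [ 0.512 -0.012  0.134]
top yel [295. 215.] 97 [ 0.395 -0.072 -0.01 ] [0.486 0.029 0.054]
side blue [274. 147.] 45 [0.669 0.587 0.007] [0.707 0.6   0.063]
side blue [230. 185.] 135 [0.398 0.271 0.004] [0.474 0.291 0.04 ]
side blue [245. 208.] 122 [ 0.425  0.08  -0.002] [0.489 0.131 0.039]
side yel [251. 234.] 444 [ 0.394 -0.104 -0.005] [0.512 0.094 0.054]
side yel [284. 275.] 370 [ 0.463 -0.318 -0.006] [ 0.54  -0.206  0.02 ]
side yel [330. 337.] 146 [ 0.491 -0.6    0.093] [ 0.513 -0.562  0.118]
base [289. 128.] 130 [744.  26.] [164.  10.] 89.3 z 0.039 0.054
base [235. 147.] 1379 [677. 214.] [ 99. 205.] 3.4 z 0.052 0.06
base [171. 147.] 564 [679. 445.] [104.  71.] 83.6 z 0.047 0.056
base [397. 177.] 129 [ 563. -360.] [151.  26.] 9.6 z 0.047 0.06
base [336. 189.] 28 [ 518. -147.] [40. 17.] 45.1 z 0.047 0.06
base [253. 202.] 848 [475. 14
[... 268 characters left out ...]
5.9 z 0.076 0.085
lid [355. 152.] 567 [ 636. -195.] [258. 115.] 60.5 z 0.138 0.15
lid [422. 157.] 3413 [ 619. -424.] [263. 152.] 0.1 z 0.119 0.135
lid [241. 127.] 41 [733. 187.] [30. 46.] 2.2 z 0.092 0.097
lid [256. 127.] 51 [734. 135.] [29. 46.] 0.5 z 0.091 0.099
lid [214. 128.] 55 [731. 284.] [33. 63.] 4.0 z 0.092 0.097
lid [254. 183.] 352 [526. 142.] [117.  36.] 83.6 z 0.127 0.135
lid [304. 187.] 355 [515. -22.] [ 36. 118.] 9.7 z 0.124 0.134
low [293. 131.] 36 [742.  -1.] [106.   5.] 89.3 z 0.02 0.025
low [171. 186.] 124 [539. 444.] [127.  14.] 60.1 z 0.014 0.02
low [362. 200.] 705 [ 483. -240.] [ 80. 162.] 32.1 z 0.017 0.025
low [391. 209.] 136 [ 451. -344.] [ 15. 129.] 5.9 z 0.013 0.023
```

View pics/crop1.png

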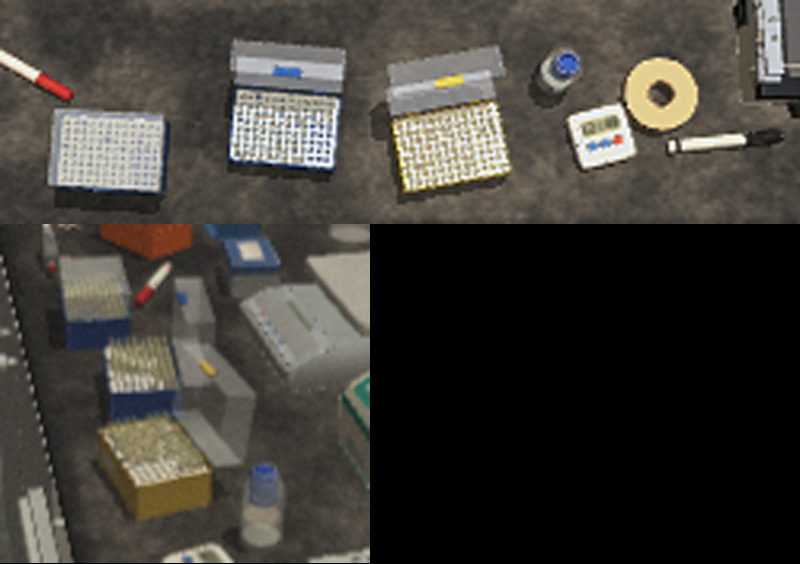

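The crop confirms the choice. box_a is the open blue box at about (0.469, 0.148) with yaw -6°. box_b is the open yellow one at about (0.450, -0.033) with yaw +9.8°, and box_c is shut. The base tops measure about 43 mm and the shut lid 76 mm, matching the given sizes. The lids stand about 90–97° open, and the space behind them is free. Next I sweep box_a's lid with closed fingers along its arc.

```bash
cat > push.py <<'E'
import numpy as np
from workcell import r,command_gripper,optics
def shut(c,yaw,s=.062,half=.012):
    a=np.pi/2+yaw/2; q=[np.cos(a),np.sin(a),0,0]; ux=np.array([np.cos(yaw),np.sin(yaw)])
    def w(x,z): return [*(np.array(c)+ux*(x+half)),z+r.tip_extent]   # x,z: front lower edge of the fingertips, box frame
    r.reach(w(.12,.22),q)
    r.move_straight(w(.12,.106),speed=.15)
    for t in np.radians([90,75,60,45,30,18,8,2]):
        hit=r.move_straight(w(.043-s*np.cos(t)+.033*np.sin(t),.044+s*np.sin(t)+.033*np.cos(t)),speed=.08,max_force=12)
        st=r.read_state();print(round(np.degrees(t)),hit,st["contact_force"].round(1) if hasattr(st["contact_force"],"round") else st["contact_force"],round(st["time_s"],1))
        if hit and t>.3: break
    else:
        x=.043-s
        print("press",r.move_straight(w(x,.070),speed=.03,max_force=8),r.read_state()["eef_pos"],r.read_state()["contact_force"])
    p=np.array(r.read_state()["eef_pos"]); 
    if t<.3: r.move_straight([p[0],p[1],.25],speed=.15)
E
python3 - <<'E'
from push import *;import cv2
p=np.array(r.read_state()["eef_pos"])
command_gripper(0);print(r.tip_extent)
r.move_straight([p[0],p[1],.30])
shut((.469,.148),np.radians(-6))
p,d=optics.get_image("top");np.savez("top",p=p,d=d,**optics.camera_model("top"))
g,_=optics.get_image("side")
c=np.hstack([cv2.resize(p[150:240,165:345],(400,200)),cv2.resize(g[140:250,200:420],(400,200))])
cv2.imwrite("pics/a1.png",c[:,:,::-1])
E
```

```text
0.025
90 False [ 1.6 -1.2  0.4] 4.9
75 False [ 1.  -0.1 -0.2] 5.3
60 False [ 0.7 -0.5  0.5] 5.7
45 False [0.8 0.5 0.6] 6.1
30 False [ 0.5 -0.2 -0.2] 6.4
18 False [ 0.8 -0.6  0.8] 6.8
8 False [1.  0.2 0.1] 7.1
2 False [ 0.1 -0.1 -0.5] 7.3
press True [0.46352487 0.1487369  0.10183452] [-1.25915491 -0.36911443  8.26669877]
```

View pics/a1.png

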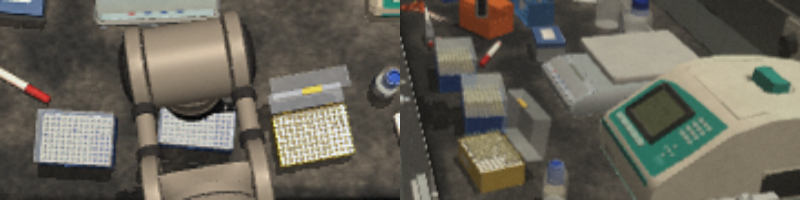

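The picture shows box_a's lid down (side view at about (483,95) in the composite). The press met contact at tip z = 77 mm, the height of a shut lid. box_b is next, then I move the arm clear and verify.

```bash
python3 - <<'E'
from push import *;import cv2
from h import cloud
shut((.450,-.033),np.radians(9.8))
r.reach([.35,-.35,.35],[0.,1.,0,0]) if False else r.movej([1.07,.342,1.3,0,1.4,-.146])
r.hold(.5)
p,d=optics.get_image("top");f=dict(p=p,d=d,**optics.camera_model("top"));P=cloud(f)
g,_=optics.get_image("side")
c=np.hstack([cv2.resize(p[150:240,165:415],(500,240)),cv2.resize(g[150:260,200:310],(240,240))])
cv2.imwrite("pics/b1.png",c[:,:,::-1])
for nm,z0,z1 in(("shut",.062,.09),("lid",.09,.14),("low",.008,.025)):
  m=((P[...,2]>z0)&(P[...,2]<z1)&(P[...,0]>.33)&(P[...,0]<.57)&(P[...,1]>-.45)&(P[...,1]<.48)).astype(np.uint8)
  k,L,st,ce=cv2.connectedComponentsWithStats(m)
  for i in range(1,k):
    if st[i,4]>25:
      q=P[L==i];R=cv2.minAreaRect(q[:,:2].astype(np.float32)*1000);A=np.linalg.lstsq(np.c_[q[:,:2],np.ones(len(q))],q[:,2],rcond=None)[0]
      print(nm,ce[i].round(),st[i,4],np.round(R[0]),np.round(R[1]),round(R[2],1),"z",np.median(q[:,2]).round(3),"slope",A[:2].round(3))
print(r.read_state()["time_s"])
E
```

```text
90 False [ 0.1  0.4 -0.2] 11.2
75 False [ 0.4  0.2 -0.8] 11.6
60 False [-0.1 -0.4  0.4] 12.0
45 False [0.5 1.6 0.4] 12.4
30 False [-0.6 -0.5 -0.4] 12.8
18 False [ 0.7 -0.6  0.7] 13.1
8 False [-1.   0.7  0.7] 13.4
2 False [0.  0.7 0.6] 13.6
press True [ 0.44455235 -0.03416039  0.10183623] [-0.76539999 -0.81632611  7.35083361]
shut [400. 184.] 34 [ 528. -356.] [77.  6.] 2.6 z 0.082 slope [-0.084  3.417]
shut [341. 185.] 106 [ 527. -156.] [38. 37.] 3.1 z 0.078 slope [ 0.071 -0.133]
shut [253. 203.] 819 [466. 148.] [117.  82.] 84.6 z 0.076 slope [-0.     0.006]
shut [306. 209.] 825 [446. -35.] [ 82. 119.] 10.1 z 0.076 slope [ 0.    -0.004]
shut [198. 211.] 827 [440. 339.] [119.  82.] 85.8 z 0.076 slope [0.008 0.005]
lid [416. 182.] 781 [ 529. -398.] [104.  82.] 89.8 z 0.118 slope [0.281 0.001]
low [175. 188.] 111 [534. 435.] [106.  14.] 59.9 z 0.013 slope [ 0.053 -0.032]
low [363. 200.] 708 [ 483. -240.] [ 79. 162.] 33.8 z 0.017 slope [ 0.012 -0.017]
low [391. 209.] 134 [ 452. -345.] [ 14. 126.] 5.7 z 0.014 slope [ 0.029 -0.002]
17.8583
```

View pics/b1.png

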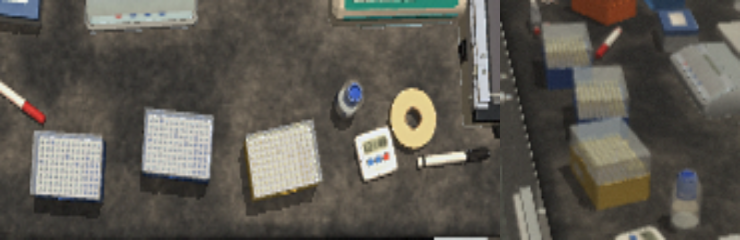

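The picture shows all three lids shut, at (68,165), (178,145) and (284,160). Their tops are flat at z = 76 mm (slope under 0.01), the two pushed boxes are within about 5 mm of their starts, and the bystanders haven't moved.

```bash
python3 -c "
from workcell import r
print(r.finish_job())"
```

```text
the job is handed in; nothing more can be done
None
```

I shut both open lids (box_a and box_b) and handed the job in at about 18 s; in the last camera check all three lids were flat at 76 mm, both boxes were within about 5 mm of their starting places, and box_c and the bystanders had not moved, but the hand-in returned no verdict.

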